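Find the solid chilling ball by weight and present its dish turned a quarter turn

TASK

Two arch-handled dishes on the wooden board each hold a steel chilling ball that looks the same, but one ball is solid and the other hollow: lift a dish by its handle bar to feel its weight, and if it is the light one set it back gently where it stood and take the other. Lift the dish with the solid ball straight up, about 10 cm clear of the board, then turn it level through a quarter turn, either way, so that its arch stands across the board instead of along it and a colleague can reach in, with each ball staying in the middle of its dish throughout and the other things left alone. Finish while still holding that dish up, level and still: do not put it down or let go.

Things in the scene. Friction and masses are not known exactly. Their poses are not given: they have to be found in the camera images.
- dish_1: The left (board +y) of two identical white ceramic dishes on the board: 135 mm across, rim 29 mm high, shallow hollow sloping 9 degrees (30 near the rim), rigid arch handle over it, 130 mm high overall, 280 g, balanced about its axis. Origin: centre of underside; z up, y along the arch. At the start its y is the board's y.
- dish_1_grip (a point): Centre of the wooden grip bar at the top of the arch of dish_1, 120 mm above the dish's underside, on its axis. The bar is 16 mm thick (dish x), 82 mm long (dish y), 20 mm high. Below it is free space down to the ball, whose top is 54 mm lower than the bar's underside. Axes as the dish.
- dish_1_mid (a point): Where the centre of a ball lies when it rests in the middle of dish_1: on the dish's axis, 33 mm above its underside. Axes as the dish.
- dish_2: The right (board -y) of two identical white ceramic dishes on the board: 135 mm across, rim 29 mm high, shallow hollow sloping 9 degrees (30 near the rim), rigid arch handle over it, 130 mm high overall, 280 g, balanced about its axis. Origin: centre of underside; z up, y along the arch. At the start its y is the board's y.
- dish_2_grip (a point): Centre of the wooden grip bar at the top of the arch of dish_2, 120 mm above the dish's underside, on its axis. The bar is 16 mm thick (dish x), 82 mm long (dish y), 20 mm high. Below it is free space down to the ball, whose top is 54 mm lower than the bar's underside. Axes as the dish.
- dish_2_mid (a point): Where the centre of a ball lies when it rests in the middle of dish_2: on the dish's axis, 33 mm above its underside. Axes as the dish.
- ball_1_center (a point): Centre of one of two steel balls that look exactly alike, 46 mm in diameter; one lies loose in the middle of each dish and either ball may lie in either dish. One of the balls is solid (about 400 g, within 8 %), the other a hollow shell (about 80 g, within 8 %); they can be told apart only by weight.
- ball_2_center (a point): Centre of one of two steel balls that look exactly alike, 46 mm in diameter; one lies loose in the middle of each dish and either ball may lie in either dish. One of the balls is solid (about 400 g, within 8 %), the other a hollow shell (about 80 g, within 8 %); they can be told apart only by weight.
- wood_board: Wooden board, 225 mm (its x) x 360 mm (its y), 17 mm thick, fixed to the worktop. Origin: centre of its underside, on the worktop. Its long side is y. The dishes stand 88 mm to either side of its middle along y.
- fork: Steel fork, 193 x 26 x 15 mm, lying along the near long edge of the board; loose bystander. Origin: centre of its underside.
- marker: Marker pen, 135 x 17 x 16 mm, lying along the far long edge of the board; loose bystander. Origin: centre of its underside.
- timer: Round kitchen timer, 64 mm across, 36 mm high, on the worktop at the left; loose bystander. Origin: centre of its underside.
- probe: Cream hand thermometer, 165 x 52 x 22 mm, on the worktop at the left; loose bystander. Origin: centre of its underside.
- spice_red: Spice jar with a red cap, 45 mm across, 106 mm high, standing to the right of the board; loose bystander. Origin: centre of its underside.
Things that resemble listed ones, but are neither listed nor needed, are in the scene too. What is shaped like the dish_1 but red is not meant. Leave any red look-alike of the dish_2 alone.

How it is judged (in metres and radians):
On the way:
1. the dish with the solid ball is lifted at least 30 mm off the board before it is turned (arch still within 0.35 rad of the board's long side) (((height (world z) of dish_1_grip above 0.167 m and ((distance between ball_1_center and dish_1_mid below 0.015 m and contact force between ball_1 and dish_1 above 2 N) or (distance between ball_2_center and dish_1_mid below 0.015 m and contact force between ball_2 and dish_1 above 2 N)) and angle between the y axis of dish_1 and the y axis of wood_board, either way round below 0.35 rad and contact force between the fingers and dish_1 above 2 N) or (height (world z) of dish_2_grip above 0.167 m and ((distance between ball_1_center and dish_2_mid below 0.015 m and contact force between ball_1 and dish_2 above 2 N) or (distance between ball_2_center and dish_2_mid below 0.015 m and contact force between ball_2 and dish_2 above 2 N)) and angle between the y axis of dish_2 and the y axis of wood_board, either way round below 0.35 rad and contact force between the fingers and dish_2 above 2 N))), for 0.2 s.
At the end, for the whole second after the job is handed in: The dish with the solid ball is held in the fingers, underside 60 mm or more above the board, arch within 10 degrees of square across the board, level within 0.12 rad, still, ball within 15 mm of its middle; the other dish stands untouched on the board within 30 mm of where it was, its ball centred (((height (world z) of dish_1_grip above 0.197 m and ((distance between ball_1_center and dish_1_mid below 0.015 m and contact force between ball_1 and dish_1 above 2 N) or (distance between ball_2_center and dish_1_mid below 0.015 m and contact force between ball_2 and dish_1 above 2 N)) and angle between the y axis of dish_1 and the x axis of wood_board, either way round below 0.175 rad and angle between dish_1's own z axis and vertical below 0.12 rad and linear speed of dish_1 below 0.03 m/s and angular speed of dish_1 below 0.15 rad/s and contact force between the fingers and dish_1 above 2 N and contact force between each of dish_1, the arm, the fingers and dish_2 below 0.1 N and distance of dish_2_grip from where it was at the start of the episode below 0.03 m and angle between dish_2's own z axis and vertical below 0.06 rad and contact force between dish_2 and wood_board above 1 N) or (height (world z) of dish_2_grip above 0.197 m and ((distance between ball_1_center and dish_2_mid below 0.015 m and contact force between ball_1 and dish_2 above 2 N) or (distance between ball_2_center and dish_2_mid below 0.015 m and contact force between ball_2 and dish_2 above 2 N)) and angle between the y axis of dish_2 and the x axis of wood_board, either way round below 0.175 rad and angle between dish_2's own z axis and vertical below 0.12 rad and linear speed of dish_2 below 0.03 m/s and angular speed of dish_2 below 0.15 rad/s and contact force between the fingers and dish_2 above 2 N and contact force between each of dish_2, the arm, the fingers and dish_1 below 0.1 N and distance of dish_1_grip from where it was at the start of the episode below 0.03 m and angle between dish_1's own z axis and vertical below 0.06 rad and contact force between dish_1 and wood_board above 1 N))); the arm keeps its last pose, push and grip.
It fails at once if a ball strays more than 15 mm from the middle of a dish ((distance between ball_1_center and dish_1_mid above 0.015 m and distance between ball_1_center and dish_2_mid above 0.015 m) or (distance between ball_2_center and dish_1_mid above 0.015 m and distance between ball_2_center and dish_2_mid above 0.015 m)).
It fails at once if a dish is tipped by more than 0.2 rad (angle between any of dish_1, dish_2's own z axis and vertical above 0.2 rad).
It fails at once if a bystander is moved by more than 25 mm (distance of any of fork, marker, timer, probe, spice_red from where it was at the start of the episode above 0.025 m).
It also fails if it takes over 61 s, if anything falls off the work surface, if the arm or the gripper's body presses on something with over 40 N, if the wrist force passes 120 N, or if a joint passes its speed limit or range.

ROBOT

A 6-joint arm with a two-finger parallel gripper is mounted at the origin on a cart in front of the work surface, level with it; the furniture and walls round the work are solid. World frame = base frame: x ahead of the robot, y to its left, z up, the work surface at z = 0. Lengths are in mm, angles in rad, forces in N, time in s.
With the tool pointing down it reaches from about 350 to 975 mm from the base axis. Payload 7.1 kg.
Tool frame: the origin (TCP) lies midway between the tips of the shut fingers; the grasp point (between the pads) lies 19 mm behind it (ctrl.grasp_offset is the distance from the TCP to the grasp point, in mm); z points along the fingers, y is the line along which they close (so a half turn about z gives the same grasp; the last joint's range is limited). The gripper opens to 88 mm and grips with 3 to 60 N. Pads are 20 mm wide; open, the fingers measure 115 mm over their backs; the gripper's body (75 mm by 178 mm) begins 61 mm behind the grasp point.
Start: joints at [1.108, 0.423, 1.63, -0, 1.089, -0.019], TCP at [268.326, 564.452, 222.675] pointing down, gripper open.
Joint ranges: [-3, 3], [-0.9, 2.11], [0.09, 2.58], [-1.31, 4.45], [0.11, 2.69], [-2.54, 2.54]. Speed limits (rad/s): [2.39, 2.39, 3.01, 3.14, 3.14, 3.14].

INTERFACE

Orientations are given as a rotation vector (axis times angle).
In Python, from workcell import ctrl gives the robot as it stands. The module is installed in compiled form; this text tells all that it offers.
- The arm moves only by the tool servo_tool, never from a script. Its argument "rows" is a list of rows, each a list of 7 numbers: the turn, a rotation vector about the tool's x, y, z as a fraction of full scale, then the shift along the tool's x, y, z as a fraction of full scale, then the finger opening in mm, from 0 to 87.8. A call has 1 to 10 rows; each row is the pose to reach, as a shift and turn from the pose commanded when the call began, along the tool's axes at that moment; what a row does not reach only later rows make up. Full scale, the value 1, is 20 cm for a shift and 1.5 rad for a turn. A row lasts 1/8 s, in which the tool goes at most 62.5 mm and 10.7 degrees, less where a joint would pass 70% of its speed; a pose out of reach is approached as far as the arm can. A call with a number of a shift or a turn outside -1 to 1 is refused whole. A call with a gripper value outside its range is refused whole. The fingers move at their own pace and stop on an object; the grip force is fixed at half the most. Time passes only in rows, so rows that repeat a pose let the fingers close. It gives the time, the measured TCP pose, the force, the opening and the grip force at its end, in the units of the state.
- ctrl.get_obs(): the state, without advancing time (a new reading comes with each control period).
- ctrl.get_image(name): name is "scene" or "top" or "wrist"; returns (picture, depth): 420x560x3 uint8, red, green, blue; 420x560 float32, mm along the optical axis (not along the pixel's ray), 0 where there is no reading.
- ctrl.camera_info(name): a dict with "intrinsics" (3x3 intrinsics, pixels), "R" (3x3) and "t" (3): a world point X has camera coordinates R X + t. Camera axes: x right, y down, z forward; pixel columns grow to the right and rows downward; lengths in mm; the calibration is good to about 2 mm. A picture is of the moment at which its call begins: read the wrist's pose just before it. camera_info takes no time and is no camera call; for the wrist camera it gives the pose at the moment of the call.
- ctrl.close_job(): hands the job in; it is judged then, once.
The state is a dict: "t": time; "qpos": joint angles; "qvel": joint speeds; "joint_torque": joint torques, N m; "ee_pos": TCP position; "orientation": TCP orientation; "ft_force": force on the tool from outside, world axes, zero at the start; "moment": the same for the moment, N m; "width": finger opening in mm; "grasp_force": force on a finger pad.
Only numpy, scipy, OpenCV 4.12 (cv2) and the standard library are available. Lean on these libraries where they do the work, as an engineer would, in place of code of your own. Each camera call takes 0.05 s, during which the arm holds its last target. There are 200 camera calls.

## Working session

There is one attempt and no reset: what is moved stays moved. The work goes in short steps, Python scripts to look and compute and a tool call to move; the robot and the scene stay as the last step left them, time stands still between calls to the robot, and variables do not carry over. Pictures are saved under pics/ and viewed, at most 10 in all, crops included, and the job is handed in when it is done.

Besides the shell and the picture viewer there is one more tool, called as name([rows], argument=value, ...), one row to a line, values as JSON. servo_tool: Moves the arm, as the interface text tells. Its arguments: {"type":"object","properties":{"rows":{"type":"array","items":{"type":"array","items":{"type":"number"}}}},"required":["rows"]}

```bash
mkdir -p pics; python3 - <<'E'
from workcell import ctrl
import cv2,numpy as np
for n in("top","scene"):
    im,d=ctrl.get_image(n); cv2.imwrite(f"pics/{n}0.png",im[:,:,::-1]); np.savez(f"{n}0.npz",im=im,d=d,**ctrl.camera_info(n))
    i=ctrl.camera_info(n);print(n,i)
o=ctrl.get_obs();print({k:np.round(v,3) for k,v in o.items()},ctrl.grasp_offset)
E
```

```text
top {'intrinsics': array([[502.36933649,   0.        , 278.50222322],
       [  0.        , 502.36933649, 214.06881736],
       [  0.        ,   0.        ,   1.        ]]), 'R': array([[ 0.01609832, -0.99980528,  0.01141239],
       [-0.98267022, -0.01792834, -0.18449338],
       [ 0.18466206, -0.00824459, -0.9827675 ]]), 't': array([  20.52575522,  581.83297159, 1362.09719487])}
scene {'intrinsics': array([[469.0201468 ,   0.        , 282.65490523],
       [  0.        , 469.0201468 , 215.36327158],
       [  0.        ,   0.        ,   1.        ]]), 'R': array([[ 0.46462287, -0.88542597, -0.0121018 ],
       [-0.66672813, -0.34080303, -0.6628174 ],
       [ 0.58275141,  0.31602873, -0.74868327]]), 't': array([-205.27585822,  478.50089574, 1245.12621277])}
{'t': np.float64(0.1), 'qpos': array([ 1.108,  0.424,  1.631,  0.   ,  1.089, -0.019]), 'qvel': array([ 0.002, -0.001, -0.004, -0.001,  0.001, -0.   ]), 'joint_torque': array([-1.0000e-03, -5.4562e+01, -2.7432e+01,  6.5000e-02,  1.9000e-02,
        0.0000e+00]), 'ee_pos': array([268.108, 564.032, 222.007]), 'orientation': array([-6.910e-01, -3.064e+00,  2.000e-03]), 'ft_force': array([-0.45 ,  0.129, -0.642]), 'moment': array([ 0.002,  0.051, -0.022]), 'grasp_force': np.float64(0.0), 'width': np.float64(88.12)} 18.700000000000003
```

View pics/top0.png

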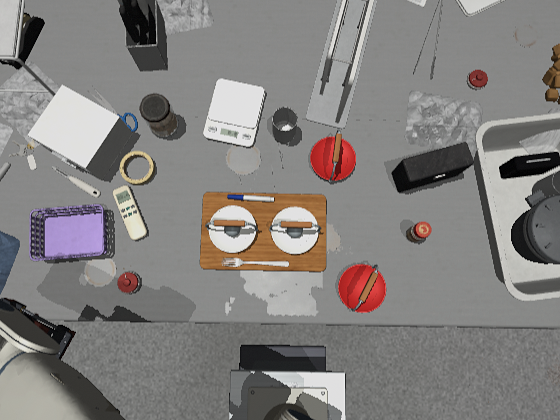

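View pics/scene0.png

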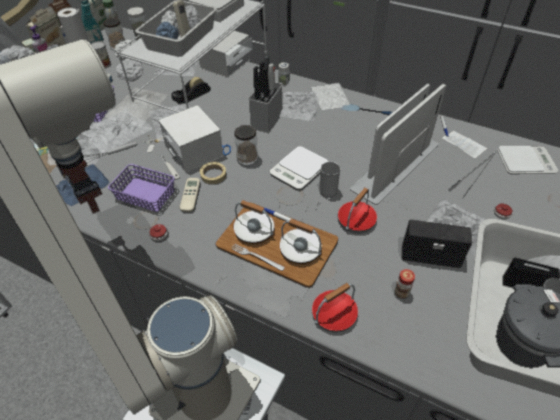

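The top view shows the board at cols 201-327 and rows 192-271, with the white dishes at about (232,230) and (296,230) and their grip bars near (229,223) and (296,224). The fork is below them, the marker above, and red look-alikes sit at (333,158) and (362,287).

```bash
cat > h.py <<'E'
import numpy as np,cv2
def ray(K,R,t,uv,z):
    uv=np.atleast_2d(uv).astype(float); d=np.c_[uv,np.ones(len(uv))]@np.linalg.inv(K).T@R
    c=-R.T@t; return c+d*((z-c[2])/d[:,2])[:,None]
def cloud(d,K,R,t):
    v,u=np.mgrid[:d.shape[0],:d.shape[1]]
    p=np.stack([u,v,np.ones_like(u)],-1)@np.linalg.inv(K).T*d[...,None]
    return (p-t)@R
E
python3 - <<'E'
from h import *
for n in("top","scene"):
    f=np.load(f"{n}0.npz");K,R,t=f["intrinsics"],f["R"],f["t"]
    P=cloud(f["d"],K,R,t);hsv=cv2.cvtColor(f["im"],cv2.COLOR_RGB2HSV)
    H,S,V=[hsv[...,i].astype(int) for i in range(3)]
    brown=(H<20)&(S>80)&(V>40)
    roi=(P[...,0]>300)&(P[...,0]<800)&(abs(P[...,1])<400)
    # board
    m=(brown&roi&(abs(P[...,2]-17)<10)).astype(np.uint8)
    k,l,st,c=cv2.connectedComponentsWithStats(cv2.morphologyEx(m,cv2.MORPH_CLOSE,np.ones((15,15))))
    b=1+np.argmax(st[1:,4]);ys,xs=np.where((l==b)&(m>0))
    r=cv2.minAreaRect(ray(K,R,t,np.c_[xs,ys],17)[:,:2].astype(np.float32));print(n,"board",np.round(r[0],1),np.round(r[1],1),r[2])
    bx,by=r[0]
    m=(brown&(abs(P[...,2]-140)<20)&(abs(P[...,0]-bx)<110)&(abs(P[...,1]-by)<180)).astype(np.uint8)
    k,l,st,c=cv2.connectedComponentsWithStats(m)
    for i in range(1,k):
        if st[i,4]<25: continue
        ys,xs=np.where(l==i);q=ray(K,R,t,np.c_[xs,ys],147);r=cv2.minAreaRect(q[:,:2].astype(np.float32))
        print(" bar",st[i,4],c[i].round(1),"rect",np.round(r[0],1),np.round(r[1],1),round(r[2],1),"cloud",np.median(P[l==i],0).round(1))
    m=(((S<50)&(V>140))&(abs(P[...,2]-40)<22)&(abs(P[...,0]-bx)<110)&(abs(P[...,1]-by)<180)).astype(np.uint8)
    k,l,st,c=cv2.connectedComponentsWithStats(m)
    for i in range(1,k):
        if st[i,4]<200: continue
        ys,xs=np.where(l==i);e=cv2.fitEllipse(cv2.convexHull(np.c_[xs,ys].astype(np.int32)))
        print(" dish",st[i,4],ray(K,R,t,e[0],46).round(1),np.round(e,1) if 0 else "")
E
```

```text
top board [537.9  73.9] [356.8 224. ] 89.88665008544922
 bar 181 [228.7 222.8] rect [538.3 160.6] [79.3 15.6] 88.1 cloud [538.  161.1 146.3]
 bar 179 [296.3 224.4] rect [536.9 -15.1] [13.3 78.8] 1.0 cloud [537.5 -15.2 146.6]
 dish 491 [[542.  160.8  46. ]] 
 dish 500 [[548.3 -14.7  46. ]] 
 dish 738 [[530.1 160.9  46. ]] 
 dish 760 [[520.8 -14.2  46. ]] 
scene board [513.2 -22.4] [548.4 295.2] 75.9964370727539
 bar 52 [257. 208.] rect [535.6 138.9] [20.6 35.8] 3.3 cloud [537.5 139.8 144.3]
 bar 148 [299.8 225.3] rect [530.9 -15.8] [77.3 27.5] 89.8 cloud [534.1 -12.  144.7]
 dish 277 [[543.4 208.6  46. ]] 
 dish 801 [[534.7 -14.2  46. ]]
```

```bash
cat >> h.py <<'E'
from scipy.spatial.transform import Rotation as Ro
def rel(pos,Rt):
    from workcell import ctrl
    o=ctrl.get_obs();R0=Ro.from_rotvec(o["orientation"])
    s=R0.inv().apply(np.array(pos)-o["ee_pos"])/200; w=(R0.inv()*Rt).as_rotvec()/1.5
    print("turn",w.round(4),"shift",s.round(4)); return w,s
def down(yaw): # tool y axis at world angle yaw (rad), z down
    y=np.array([np.cos(yaw),np.sin(yaw),0]);z=np.array([0,0,-1.]);return Ro.from_matrix(np.c_[np.cross(y,z),y,z])
def show():
    from workcell import ctrl
    o=ctrl.get_obs();M=Ro.from_rotvec(o["orientation"]).as_matrix()
    print("t",round(float(o["t"]),2),"q",o["qpos"].round(3),"p",o["ee_pos"].round(1),"yang",np.degrees(np.arctan2(M[1,1],M[0,1])).round(2),"tz",M[:,2].round(3),"F",o["ft_force"].round(2),"M",o["moment"].round(2),"w",round(float(o["width"]),1),"gf",round(float(o["grasp_force"]),1))
E
python3 -c "
from h import *
show()
for y in (0,np.pi): rel([538,161,235],down(y))"
```

```text
t 0.1 q [ 1.108  0.424  1.631  0.     1.089 -0.019] p [268.1 564.  222. ] yang 64.57 tz [-0.001 -0.001 -1.   ] F [-0.45  0.13 -0.64] M [ 0.    0.05 -0.02] w 88.1 gf 0.0
turn [-8.000e-04  5.000e-04  7.513e-01] shift [-2.084  -1.2406 -0.0634]
turn [-5.0000e-04 -9.0000e-04 -1.3431e+00] shift [-2.084  -1.2406 -0.0634]
```

servo_tool([
  [0, 0, 0, -0.25, -0.15, -0.02, 87],
  [0, 0, 0, -0.5, -0.3, -0.04, 87],
  [0, 0, 0, -0.75, -0.45, -0.06, 87],
  [0, 0, 0, -1, -0.6, -0.06, 87],
  [0, 0, 0, -1, -0.6, -0.06, 87],
])

```text
t: 0.72
ee_pos: [398.9, 367.2, 234.5]
orientation: [-0.699, -3.063, 0.002]
ft_force: [-0.1, 0.2, 0.1]
width: 86.9
grasp_force: 0.0
```

servo_tool([
  [0, 0, 0.12, -0.25, -0.15, 0, 87],
  [0, 0, 0.24, -0.5, -0.3, 0, 87],
  [0, 0, 0.36, -0.75, -0.45, 0, 87],
  [0, 0, 0.48, -1, -0.6, 0, 87],
  [0, 0, 0.6, -1, -0.6, 0, 87],
  [0, 0, 0.75, -1, -0.6, 0, 87],
  [0, 0, 0.75, -1, -0.6, 0, 87],
  [0, 0, 0.75, -1, -0.6, 0, 87],
])

```text
t: 1.72
ee_pos: [526.3, 176.7, 234.5]
orientation: [-2.215, -2.228, 0.0]
ft_force: [-0.2, 0.7, 0.6]
width: 87.1
grasp_force: 0.0
```

```bash
python3 - <<'E'
from h import *
from workcell import ctrl
show(); rel([538,161,118],down(0))
i=ctrl.camera_info("wrist"); im,d=ctrl.get_image("wrist"); cv2.imwrite("pics/w1.png",im[:,:,::-1])
P=cloud(d,i["intrinsics"],i["R"],i["t"]);hsv=cv2.cvtColor(im,cv2.COLOR_RGB2HSV)
m=((hsv[...,0]<20)&(hsv[...,1]>80)&(abs(P[...,2]-140)<15)).astype(np.uint8)
k,l,st,c=cv2.connectedComponentsWithStats(m)
for j in range(1,k):
    if st[j,4]<200: continue
    q=P[l==j];r=cv2.minAreaRect(q[abs(q[:,2]-147)<5][:,:2].astype(np.float32));print(st[j,4],c[j],r,np.median(q,0))
E
```

```text
t 1.73 q [0.302 0.307 1.775 0.    1.059 0.297] p [526.3 176.7 234.5] yang 0.33 tz [-0.  0. -1.] F [-0.18  0.71  0.63] M [-0.06  0.04 -0.01] w 87.1 gf 0.0
turn [-0.0002 -0.      0.0038] shift [-0.0786  0.0584  0.5826]
2037 [300.74079529 234.40108002] ((538.805908203125, 162.78005981445312), (15.946857452392578, 80.98871612548828), 0.033931147307157516) [538.61866    166.05240161 145.65354799]
```

View pics/w1.png

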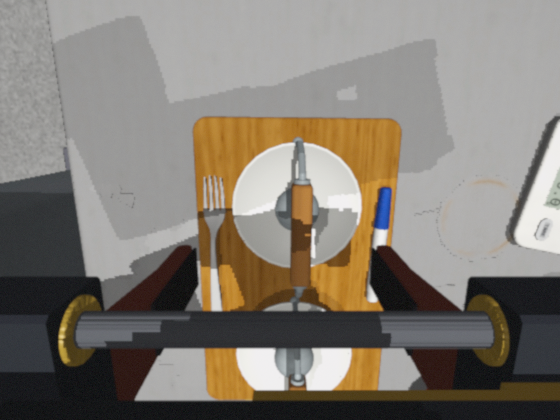

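The wrist view shows dish_1's bar at (301,234). It measures 81x16 mm at (538.8, 162), which matches the top view, so I'll align and descend.

servo_tool([
  [0, 0, 0.004, -0.0735, 0.062, 0.05, 87],
  [0, 0, 0.004, -0.0735, 0.062, 0.15, 87],
  [0, 0, 0.004, -0.0735, 0.062, 0.28, 87],
  [0, 0, 0.004, -0.0735, 0.062, 0.4, 87],
  [0, 0, 0.004, -0.0735, 0.062, 0.5, 87],
  [0, 0, 0.004, -0.0735, 0.062, 0.56, 87],
  [0, 0, 0.004, -0.0735, 0.062, 0.582, 87],
  [0, 0, 0.004, -0.0735, 0.062, 0.582, 87],
  [0, 0, 0.004, -0.0735, 0.062, 0.582, 87],
])

```text
t: 2.9
ee_pos: [539.5, 161.4, 118.9]
orientation: [2.225, 2.217, 0.002]
ft_force: [0.3, 0.6, -0.6]
width: 87.0
grasp_force: 0.0
```

servo_tool([
  [0, 0, 0, 0, 0, 0, 60],
  [0, 0, 0, 0, 0, 0, 40],
  [0, 0, 0, 0, 0, 0, 30],
  [0, 0, 0, 0, 0, 0, 24],
  [0, 0, 0, 0, 0, 0, 22],
  [0, 0, 0, 0, 0, 0, 20],
  [0, 0, 0, 0, 0, 0, 18],
  [0, 0, 0, 0, 0, 0, 18],
])

```text
t: 3.9
ee_pos: [539.0, 161.3, 118.3]
orientation: [2.226, 2.217, 0.0]
ft_force: [-0.2, -0.9, 0.7]
width: 18.1
grasp_force: 0.0
```

```bash
python3 -c "
from h import *
show()"
```

```text
t 3.9 q [ 0.27   0.475  1.838 -0.     0.828  0.274] p [539.  161.3 118.3] yang -0.23 tz [ 0. -0. -1.] F [-0.19 -0.9   0.73] M [-0.02  0.07 -0.  ] w 18.1 gf 0.0
```

servo_tool([
  [0, 0, 0, 0, 0, 0, 16.5],
  [0, 0, 0, 0, 0, 0, 15.5],
  [0, 0, 0, 0, 0, 0, 12],
  [0, 0, 0, 0, 0, 0, 5],
  [0, 0, 0, 0, 0, 0, 0],
  [0, 0, 0, 0, 0, 0, 0],
])

```text
t: 4.65
ee_pos: [539.1, 161.3, 118.4]
orientation: [2.226, 2.217, 0.001]
ft_force: [1.5, -0.2, -0.6]
width: 16.0
grasp_force: 30.0
```

servo_tool([
  [0, 0, 0, 0, 0, -0.002, 0],
  [0, 0, 0, 0, 0, -0.006, 0],
  [0, 0, 0, 0, 0, -0.012, 0],
  [0, 0, 0, 0, 0, -0.019, 0],
  [0, 0, 0, 0, 0, -0.026, 0],
  [0, 0, 0, 0, 0, -0.033, 0],
  [0, 0, 0, 0, 0, -0.038, 0],
  [0, 0, 0, 0, 0, -0.041, 0],
  [0, 0, 0, 0, 0, -0.042, 0],
  [0, 0, 0, 0, 0, -0.042, 0],
])

```text
t: 5.9
ee_pos: [538.9, 161.3, 126.7]
orientation: [2.226, 2.217, -0.0]
ft_force: [1.0, 0.0, -3.7]
width: 16.1
grasp_force: 30.0
```

servo_tool([
  [0, 0, 0, 0, 0, 0, 0],
])

```text
t: 6.02
ee_pos: [538.9, 161.3, 126.6]
orientation: [-2.226, -2.217, 0.0]
ft_force: [-0.5, 0.2, -3.2]
width: 15.8
grasp_force: 30.0
```

servo_tool([
  [0, 0, 0, 0, 0, 0, 0],
])

```text
t: 6.15
ee_pos: [538.9, 161.3, 126.7]
orientation: [-2.226, -2.217, 0.0]
ft_force: [-0.3, 0.0, -3.0]
width: 16.0
grasp_force: 30.0
```

servo_tool([
  [0, 0, 0, 0, 0, 0, 0],
])

```text
t: 6.28
ee_pos: [539.0, 161.3, 126.6]
orientation: [-2.226, -2.217, 0.0]
ft_force: [0.4, 0.0, -3.4]
width: 15.8
grasp_force: 30.0
```

```bash
python3 - <<'E'
from h import *
from workcell import ctrl
show()
im,d=ctrl.get_image("scene"); cv2.imwrite("pics/s2.png",cv2.resize(im[120:330,170:450,::-1],None,fx=2,fy=2))
E
```

```text
t 6.28 q [ 0.27   0.463  1.834 -0.     0.845  0.274] p [539.  161.3 126.6] yang -0.23 tz [-0. -0. -1.] F [ 0.42  0.01 -3.36] M [-0.08  0.04 -0.02] w 15.8 gf 30.0
```

View pics/s2.png

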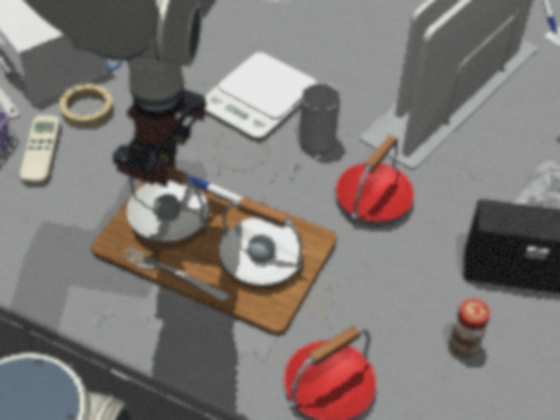

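The force is about −3.3 N, which matches a dish with the hollow ball (3.5 N expected, against 6.7 N for solid). The picture shows dish_1 in the gripper at about (167,207) with its ball centred. I'll set it back down gently.

servo_tool([
  [0, 0, 0, 0, 0, 0.002, 0],
  [0, 0, 0, 0, 0, 0.006, 0],
  [0, 0, 0, 0, 0, 0.012, 0],
  [0, 0, 0, 0, 0, 0.02, 0],
  [0, 0, 0, 0, 0, 0.028, 0],
  [0, 0, 0, 0, 0, 0.034, 0],
  [0, 0, 0, 0, 0, 0.038, 0],
  [0, 0, 0, 0, 0, 0.04, 0],
  [0, 0, 0, 0, 0, 0.041, 0],
  [0, 0, 0, 0, 0, 0.042, 0],
])

```text
t: 7.58
ee_pos: [539.0, 161.3, 118.3]
orientation: [2.226, 2.217, 0.0]
ft_force: [0.5, -0.6, -2.4]
width: 15.9
grasp_force: 30.0
```

servo_tool([
  [0, 0, 0, 0, 0, 0.001, 0],
  [0, 0, 0, 0, 0, 0.001, 15.5],
  [0, 0, 0, 0, 0, 0.001, 17],
  [0, 0, 0, 0, 0, 0.001, 20],
  [0, 0, 0, 0, 0, 0.001, 30],
  [0, 0, 0, 0, 0, 0.001, 50],
  [0, 0, 0, 0, 0, 0.001, 70],
  [0, 0, 0, 0, 0, 0.001, 87],
  [0, 0, 0, 0, 0, 0.001, 87],
])

```text
t: 8.7
ee_pos: [539.0, 161.3, 118.1]
orientation: [-2.226, -2.217, -0.0]
ft_force: [-0.7, -0.2, -0.7]
width: 66.5
grasp_force: 0.0
```

servo_tool([
  [0, 0, 0, 0, 0, -0.1, 87],
  [0, 0, 0, 0, 0, -0.25, 87],
  [0, 0, 0, 0, 0, -0.4, 87],
  [0, 0, 0, 0, 0, -0.55, 87],
  [0, 0, 0, -0.2, 0, -0.55, 87],
  [0, 0, 0, -0.45, 0, -0.55, 87],
  [0, 0, 0, -0.7, 0, -0.55, 87],
  [0, 0, 0, -0.85, 0, -0.55, 87],
  [0, 0, 0, -0.85, 0, -0.55, 87],
  [0, 0, 0, -0.85, 0, -0.55, 87],
])

```text
t: 9.95
ee_pos: [538.3, -8.2, 228.1]
orientation: [-2.226, -2.217, -0.0]
ft_force: [-0.6, 0.3, -0.3]
width: 87.1
grasp_force: 0.0
```

```bash
python3 - <<'E'
from h import *
from workcell import ctrl
show()
i=ctrl.camera_info("wrist"); im,d=ctrl.get_image("wrist"); cv2.imwrite("pics/w2.png",im[:,:,::-1])
P=cloud(d,i["intrinsics"],i["R"],i["t"]);hsv=cv2.cvtColor(im,cv2.COLOR_RGB2HSV)
m=((hsv[...,0]<20)&(hsv[...,1]>80)&(abs(P[...,2]-140)<15)).astype(np.uint8)
k,l,st,c=cv2.connectedComponentsWithStats(m)
for j in range(1,k):
    if st[j,4]<200: continue
    q=P[l==j];r=cv2.minAreaRect(q[abs(q[:,2]-147)<5][:,:2].astype(np.float32));print(st[j,4],c[j],r,np.median(q,0))
    if abs(r[0][1])<80: rel([r[0][0],r[0][1],118],down(0))
E
```

```text
t 9.95 q [-0.037  0.29   1.817  0.     1.035 -0.033] p [538.3  -8.2 228.1] yang -0.24 tz [-0.  0. -1.] F [-0.59  0.27 -0.26] M [-0.03  0.06  0.02] w 87.1 gf 0.0
694 [283.77089337  13.88904899] ((538.3511352539062, 129.23500061035156), (15.468805313110352, 15.681307792663574), 0.036204177886247635) [538.36694536 128.67008275 145.78516227]
2153 [284.50023223 226.06316767] ((538.2133178710938, -13.18475341796875), (80.7593002319336, 15.533501625061035), 89.34514617919922) [538.01529297 -10.48755784 145.69566672]
turn [-0.     -0.0002 -0.0023] shift [-2.690e-02 -2.000e-04  5.502e-01]
```

View pics/w2.png

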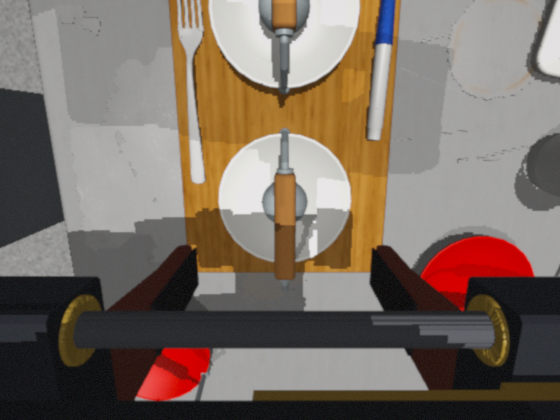

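The wrist view shows dish_1 back in place with its ball centred (top, about (284,14)). Dish_2's bar is at (285,226), at (538.2, −13.5). Next I'll grasp dish_2.

servo_tool([
  [0, 0, -0.002, -0.03, 0, 0.05, 87],
  [0, 0, -0.002, -0.03, 0, 0.15, 87],
  [0, 0, -0.002, -0.03, 0, 0.27, 87],
  [0, 0, -0.002, -0.03, 0, 0.38, 87],
  [0, 0, -0.002, -0.03, 0, 0.47, 87],
  [0, 0, -0.002, -0.03, 0, 0.53, 87],
  [0, 0, -0.002, -0.03, 0, 0.55, 87],
  [0, 0, -0.002, -0.03, 0, 0.55, 87],
  [0, 0, -0.002, -0.03, 0, 0.55, 60],
  [0, 0, -0.002, -0.03, 0, 0.55, 40],
])

```text
t: 11.25
ee_pos: [538.6, -14.7, 118.6]
orientation: [2.222, 2.22, 0.001]
ft_force: [0.4, 0.3, -0.5]
width: 70.3
grasp_force: 0.0
```

servo_tool([
  [0, 0, 0, 0, 0, 0, 30],
  [0, 0, 0, 0, 0, 0, 24],
  [0, 0, 0, 0, 0, 0, 20],
  [0, 0, 0, 0, 0, 0, 18],
  [0, 0, 0, 0, 0, 0, 18],
  [0, 0, 0, 0, 0, 0, 16.5],
  [0, 0, 0, 0, 0, 0, 15.5],
  [0, 0, 0, 0, 0, 0, 8],
  [0, 0, 0, 0, 0, 0, 0],
  [0, 0, 0, 0, 0, 0, 0],
])

```text
t: 12.5
ee_pos: [538.6, -14.7, 118.2]
orientation: [2.222, 2.22, 0.001]
ft_force: [2.9, -0.0, -0.8]
width: 15.9
grasp_force: 30.0
```

servo_tool([
  [0, 0, 0, 0, 0, -0.002, 0],
  [0, 0, 0, 0, 0, -0.006, 0],
  [0, 0, 0, 0, 0, -0.012, 0],
  [0, 0, 0, 0, 0, -0.019, 0],
  [0, 0, 0, 0, 0, -0.026, 0],
  [0, 0, 0, 0, 0, -0.033, 0],
  [0, 0, 0, 0, 0, -0.038, 0],
  [0, 0, 0, 0, 0, -0.041, 0],
  [0, 0, 0, 0, 0, -0.042, 0],
  [0, 0, 0, 0, 0, -0.042, 0],
])

```text
t: 13.75
ee_pos: [538.2, -14.7, 126.5]
orientation: [2.223, 2.22, -0.0]
ft_force: [0.6, 0.7, -7.1]
width: 15.8
grasp_force: 30.0
```

servo_tool([
  [0, 0, 0, 0, 0, 0, 0],
])

```text
t: 13.88
ee_pos: [538.2, -14.7, 126.4]
orientation: [-2.223, -2.22, 0.0]
ft_force: [0.5, -0.4, -7.2]
width: 15.8
grasp_force: 30.0
```

servo_tool([
  [0, 0, 0, 0, 0, 0, 0],
])

```text
t: 14.0
ee_pos: [538.2, -14.7, 126.5]
orientation: [-2.223, -2.22, 0.0]
ft_force: [-0.2, 0.4, -6.9]
width: 15.8
grasp_force: 30.0
```

Dish_2 reads about −7 N, so it holds the solid ball. I'll lift it straight up smoothly.

servo_tool([
  [0, 0, 0, 0, 0, -0.005, 0],
  [0, 0, 0, 0, 0, -0.015, 0],
  [0, 0, 0, 0, 0, -0.03, 0],
  [0, 0, 0, 0, 0, -0.05, 0],
  [0, 0, 0, 0, 0, -0.075, 0],
  [0, 0, 0, 0, 0, -0.1, 0],
  [0, 0, 0, 0, 0, -0.13, 0],
  [0, 0, 0, 0, 0, -0.16, 0],
  [0, 0, 0, 0, 0, -0.19, 0],
  [0, 0, 0, 0, 0, -0.22, 0],
])

```text
t: 15.25
ee_pos: [538.2, -14.7, 170.9]
orientation: [2.223, 2.22, 0.0]
ft_force: [-0.6, 0.5, -6.8]
width: 15.8
grasp_force: 30.0
```

servo_tool([
  [0, 0, 0, 0, 0, -0.03, 0],
  [0, 0, 0, 0, 0, -0.06, 0],
  [0, 0, 0, 0, 0, -0.09, 0],
  [0, 0, 0, 0, 0, -0.12, 0],
  [0, 0, 0, 0, 0, -0.15, 0],
  [0, 0, 0, 0, 0, -0.18, 0],
  [0, 0, 0, 0, 0, -0.205, 0],
  [0, 0, 0, 0, 0, -0.225, 0],
  [0, 0, 0, 0, 0, -0.237, 0],
  [0, 0, 0, 0, 0, -0.24, 0],
])

```text
t: 16.5
ee_pos: [538.3, -14.7, 218.6]
orientation: [2.222, 2.22, 0.0]
ft_force: [-0.5, -0.1, -6.9]
width: 15.6
grasp_force: 30.0
```

```bash
python3 - <<'E'
from h import *
from workcell import ctrl
show()
im,d=ctrl.get_image("scene"); cv2.imwrite("pics/s3.png",cv2.resize(im[120:330,170:450,::-1],None,fx=2,fy=2))
E
```

```text
t 16.5 q [-0.049  0.302  1.825  0.     1.014 -0.048] p [538.3 -14.7 218.6] yang -0.06 tz [ 0.  0. -1.] F [-0.5  -0.05 -6.93] M [-0.03  0.09 -0.  ] w 15.6 gf 30.0
```

View pics/s3.png

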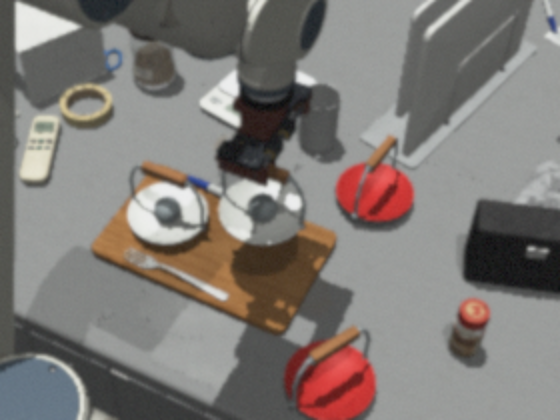

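Dish_2 is held 100 mm up at about (260,205), with its ball centred and dish_1 undisturbed. I'll turn it slowly through a quarter turn.

servo_tool([
  [0, 0, 0.003, 0, 0, 0, 0],
  [0, 0, 0.01, 0, 0, 0, 0],
  [0, 0, 0.02, 0, 0, 0, 0],
  [0, 0, 0.035, 0, 0, 0, 0],
  [0, 0, 0.055, 0, 0, 0, 0],
  [0, 0, 0.08, 0, 0, 0, 0],
  [0, 0, 0.11, 0, 0, 0, 0],
  [0, 0, 0.14, 0, 0, 0, 0],
  [0, 0, 0.17, 0, 0, 0, 0],
  [0, 0, 0.2, 0, 0, 0, 0],
])

```text
t: 17.8
ee_pos: [538.3, -14.7, 218.5]
orientation: [2.532, 1.86, 0.0]
ft_force: [0.3, 0.6, -6.8]
width: 15.9
grasp_force: 30.0
```

servo_tool([
  [0, 0, 0.03, 0, 0, 0, 0],
  [0, 0, 0.06, 0, 0, 0, 0],
  [0, 0, 0.09, 0, 0, 0, 0],
  [0, 0, 0.12, 0, 0, 0, 0],
  [0, 0, 0.15, 0, 0, 0, 0],
  [0, 0, 0.18, 0, 0, 0, 0],
  [0, 0, 0.21, 0, 0, 0, 0],
  [0, 0, 0.24, 0, 0, 0, 0],
  [0, 0, 0.27, 0, 0, 0, 0],
  [0, 0, 0.3, 0, 0, 0, 0],
])

```text
t: 19.05
ee_pos: [538.2, -14.7, 218.5]
orientation: [-2.883, -1.248, -0.0]
ft_force: [-0.1, -0.2, -7.0]
width: 16.0
grasp_force: 30.0
```

servo_tool([
  [0, 0, 0.03, 0, 0, 0, 0],
  [0, 0, 0.06, 0, 0, 0, 0],
  [0, 0, 0.09, 0, 0, 0, 0],
  [0, 0, 0.12, 0, 0, 0, 0],
  [0, 0, 0.15, 0, 0, 0, 0],
  [0, 0, 0.18, 0, 0, 0, 0],
  [0, 0, 0.21, 0, 0, 0, 0],
  [0, 0, 0.24, 0, 0, 0, 0],
  [0, 0, 0.27, 0, 0, 0, 0],
  [0, 0, 0.3, 0, 0, 0, 0],
])

```text
t: 20.3
ee_pos: [538.2, -14.7, 218.5]
orientation: [3.089, 0.574, -0.0]
ft_force: [-0.7, 0.1, -6.9]
width: 16.0
grasp_force: 30.0
```

servo_tool([
  [0, 0, 0.03, 0, 0, 0, 0],
  [0, 0, 0.06, 0, 0, 0, 0],
  [0, 0, 0.09, 0, 0, 0, 0],
  [0, 0, 0.12, 0, 0, 0, 0],
  [0, 0, 0.15, 0, 0, 0, 0],
  [0, 0, 0.175, 0, 0, 0, 0],
  [0, 0, 0.2, 0, 0, 0, 0],
  [0, 0, 0.22, 0, 0, 0, 0],
  [0, 0, 0.235, 0, 0, 0, 0],
  [0, 0, 0.244, 0, 0, 0, 0],
])

```text
t: 21.55
ee_pos: [538.3, -14.7, 218.5]
orientation: [3.142, 0.004, 0.0]
ft_force: [-0.1, -0.2, -7.5]
width: 16.0
grasp_force: 30.0
```

servo_tool([
  [0, 0, 0.003, 0, 0, 0, 0],
  [0, 0, 0.003, 0, 0, 0, 0],
  [0, 0, 0.003, 0, 0, 0, 0],
  [0, 0, 0.003, 0, 0, 0, 0],
  [0, 0, 0.003, 0, 0, 0, 0],
  [0, 0, 0.003, 0, 0, 0, 0],
])

```text
t: 22.3
ee_pos: [538.3, -14.7, 218.5]
orientation: [3.142, -0.001, 0.0]
ft_force: [0.2, 0.3, -6.5]
width: 16.2
grasp_force: 30.0
```

```bash
python3 - <<'E'
from h import *
from workcell import ctrl
show()
im,d=ctrl.get_image("scene"); cv2.imwrite("pics/s4.png",cv2.resize(im[120:330,170:450,::-1],None,fx=2,fy=2))
E
```

```text
t 22.3 q [-0.049  0.302  1.825  0.     1.014  1.522] p [538.3 -14.7 218.5] yang -90.04 tz [ 0. -0. -1.] F [ 0.24  0.27 -6.45] M [ 0.01  0.2  -0.03] w 16.2 gf 30.0
```

View pics/s4.png

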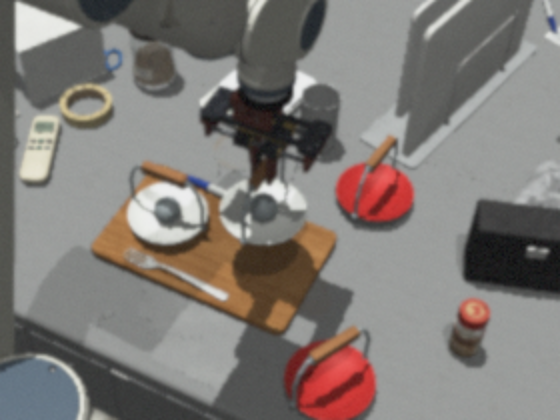

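The arch now stands across the board and dish_2 is level at about (263,210). Its ball is centred, the arm is still, and dish_1 is in place, so I'll hand the job in.

```bash
python3 -c "
from workcell import ctrl
print(ctrl.close_job())"
```

```text
the job is handed in; nothing more can be done
None
```

Job handed in (no verdict was shown): dish_2 weighed heavy (about 7 N), so it has the solid ball; it is held level and still about 100 mm above the board, turned 90°, and the light dish_1 is back where it stood.

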